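# Set the nut biscuit aside and slide the others off the sheet into the bowl

### The job

The biscuit with the red icing dot contains nuts: take it off the baking sheet first and lay it flat on the white plate, and never let it touch the bowl. Then take the sheet by its black handle, hold its open edge just above the bowl and tip it so that the three white-dotted biscuits slide in without breaking, and put the empty sheet back flat on the wooden board. Leave the bowl, plate, mug, timer and tea canister standing where they are.

Things in the scene. Friction and masses are not known exactly. Their poses are not given: they have to be found in the camera images.
- sheet: small aluminium baking sheet, pan 180 x 116 (x, y), floor 3 mm thick, 14 mm high sides (3 mm thick) left, right and at the handle end, none at the other end (the open edge); empty about 0.24 kg. Origin: centre of the pan's underside; x from handle to open edge, z up. Lies on the board, handle past the board's edge. Biscuits start to slide on it at 20 to 28 degrees of slope; 40 degrees empties it
- sheet_grip (a point): middle of the black handle grip, 150 mm behind the sheet's origin and 13.5 mm above its underside; axes as the sheet's. The grip is 98 long (x), 22 wide (y), 18 high, its underside 26 mm above the worktop at the start. The loaded sheet's centre of mass lies about 105 mm ahead of it: grip firmly (40 to 60 N)
- sheet_lip (a point): middle of the sheet's open edge, on the upper face of its floor, 90 mm ahead of the sheet's origin, 3 mm above its underside; axes as the sheet's
- biscuit_red: thick round shortbread biscuit, 38 mm across, 18 thick, 22 g, golden, with a red icing dot 22 mm across on top; origin at the centre of its underside, z up; breaks if it falls more than about 20 cm. The four biscuits lie 2 x 2 on the sheet, 80 mm apart along it (36 behind, 44 ahead of its origin), 54 mm across; red may be any
- biscuit_white_1: thick round shortbread biscuit, 38 mm across, 18 thick, 22 g, golden, with a white icing dot 22 mm across on top; origin at the centre of its underside, z up; breaks if it falls more than about 20 cm
- biscuit_white_2: thick round shortbread biscuit, 38 mm across, 18 thick, 22 g, golden, with a white icing dot 22 mm across on top; origin at the centre of its underside, z up; breaks if it falls more than about 20 cm
- biscuit_white_3: thick round shortbread biscuit, 38 mm across, 18 thick, 22 g, golden, with a white icing dot 22 mm across on top; origin at the centre of its underside, z up; breaks if it falls more than about 20 cm
- plate: white china plate, 200 across, 22 high, its flat middle 120 across and 8 mm above the worktop; origin at the centre of its underside, z up; may stand near or far from the sheet, exchanged with the bowl
- bowl: white ceramic bowl with a dark printed band, 228 across the rim, 107 high, walls sloping in to a floor some 80 mm across and 14 mm up; 0.62 kg; origin at the centre of its underside, z up
- board: wooden chopping board, 190 x 260 x 22 mm (x, y, z), 0.69 kg; origin at the centre of its underside, z up; the sheet lies across it, open edge to its +x side. Wall cabinets with bar handles hang over the back of the worktop, from about x = 0.58 m on and from z = 0.47 m up: keep wrist and forearm on the near side of them
- timer: red and white kitchen timer, 68 across, 47 high; bystander
- mug: spotted white mug, 93 high; bystander
- tea_canister: green lidded canister, 102 across, 140 high; bystander

How it is judged:
On the way, in this order (a step that is already met when the one before it is completed fails the run):
1. the red-dotted biscuit lies flat on the plate, released (horizontal distance between biscuit_red and plate below 0.075 m and z of biscuit_red in the frame of plate between 0.002 and 0.03 m and angle between biscuit_red's own z axis and vertical below 0.35 rad and contact force between the fingers and biscuit_red below 0.2 N and linear speed of biscuit_red below 0.05 m/s), for 0.2 s.
2. the sheet, still carrying all three white-dotted biscuits, is being tipped (more than 11 degrees) with its open edge over the bowl (angle between sheet's own z axis and vertical above 0.2 rad and horizontal distance between sheet_lip and bowl below 0.11 m and distance between each of biscuit_white_1, biscuit_white_2, biscuit_white_3 and sheet below 0.13 m), for 0.05 s.
3. all three white-dotted biscuits lie in the bowl (horizontal distance between each of biscuit_white_1, biscuit_white_2, biscuit_white_3 and bowl below 0.1 m and z of biscuit_white_1 in the frame of bowl between 0.005 and 0.1 m and linear speed of each of biscuit_white_1, biscuit_white_2, biscuit_white_3 below 0.08 m/s and z of biscuit_white_2 in the frame of bowl between 0.005 and 0.1 m and z of biscuit_white_3 in the frame of bowl between 0.005 and 0.1 m), for 0.2 s.
At the end, for the whole second after the job is handed in: the red-dotted biscuit lies flat on the plate (within 75 mm of its centre); the three white-dotted biscuits lie at rest in the bowl; the empty sheet lies flat (within 3 degrees) and released on the board, pan centre within 75 mm of the board's centre (all of step 1 and all of step 3 and horizontal distance between sheet and board below 0.075 m and z of sheet in the frame of board between 0.016 and 0.028 m and angle between sheet's own z axis and vertical below 0.06 rad and linear speed of sheet below 0.03 m/s and contact force between the fingers and sheet below 0.2 N); the robot touches nothing.
It fails at once if the red-dotted (nut) biscuit touches the bowl (contact force between biscuit_red and bowl above 0.05 N).
It fails at once if a biscuit falls more than about 20 cm (faster than 2.1 m/s) and breaks (linear speed of any of biscuit_red, biscuit_white_1, biscuit_white_2, biscuit_white_3 above 2.1 m/s).
It fails at once if the mug, timer or canister is shifted more than 30 mm (distance of any of mug, timer, tea_canister from where it was at the start of the episode above 0.03 m).
It fails at once if the bowl or plate is shifted more than 50 mm or tipped more than 20 degrees (distance of any of bowl, plate from where it was at the start of the episode above 0.05 m or angle between any of bowl, plate's own z axis and vertical above 0.35 rad).
It also fails if it takes over 67 s, if anything falls off the work surface, if the arm or the gripper's body presses on something with over 40 N, if the wrist force passes 120 N, or if a joint passes its speed limit or range.

### The arm

A 6-joint arm with a two-finger parallel gripper is mounted at the origin on a cart in front of the work surface, level with it; the furniture and walls round the work are solid. World frame = base frame: x ahead of the robot, y to its left, z up, the work surface at z = 0. Lengths are in m, angles in rad, forces in N, time in s.
With the tool pointing down it reaches from about 0.3 to 0.75 m from the base axis. Payload 8.5 kg.
Tool frame: the origin (TCP) lies midway between the tips of the shut fingers; the grasp point (between the pads) lies manip.grip_depth behind it (manip.grip_depth is the distance from the TCP to the grasp point, in m); z points along the fingers, y is the line along which they close (so a half turn about z gives the same grasp; the last joint's range is limited). The gripper opens to 85 mm and grips with 20 to 120 N. Pads are 22 mm wide; open, the fingers measure 114 mm over their backs; the gripper's body (76 mm by 85 mm) begins 54 mm behind the grasp point. The pads swing forward as they close: fully open they stand 13 mm farther back than shut.
Start: joints at [-1.321, 0.381, 1.297, -0, 1.464, -0.215], TCP at [0.247, -0.492, 0.231] pointing down, gripper open.
Joint ranges: [-3.11, 3.11], [-0.89, 2.33], [0.22, 2.48], [-1.42, 4.56], [0.17, 2.85], [-2.88, 2.88]. Speed limits (rad/s): [2.39, 2.39, 3.14, 3.14, 3.14, 3.14].

### API

Orientations are given as [roll, pitch, yaw] about the fixed x, y, z axes, in that order (R = Rz(yaw) Ry(pitch) Rx(roll)).
In Python, from plant import manip gives the robot as it stands.
- The arm moves only by the shell command python3 nudge.py 'ROWS' [OPENING] [FORCE]. ROWS is a JSON object with one list for each field, all of the same length, 1 to 8, a row being the entries at one place: dx, dy, dz (the shift in m), ax, ay, az (a rotation vector in rad); each row shifts and turns the commanded pose from where the row before left it, along the tool's axes as they then stand; what a row does not reach is not made up. A row lasts 1/8 s, in which the tool goes at most 0.0625 m and 0.188 rad, less where a joint would pass 70% of its speed; a pose out of reach is approached as far as the arm can. OPENING is the finger opening in m, set as the command begins (- or left out keeps the last). The fingers move at their own pace and stop on an object; FORCE is the grip in N (left out, the last holds). Time passes only in rows, so rows that do not move let the fingers close. It prints the time, the measured TCP pose, the force, the opening and the grip force at its end. Input that does not fit is refused with a message, and nothing moves.
- manip.sense(): the state, without advancing time (a new reading comes with each control period).
- manip.snapshot(name): name is "scene" or "side" or "wrist"; returns a dict with "pixels" (400x640x3 uint8, red, green, blue), "camera_matrix" (3x3 intrinsics, pixels), "R" (3x3) and "t" (3): a world point X has camera coordinates R X + t. Camera axes: x right, y down, z forward; pixel columns grow to the right and rows downward; lengths in m; the calibration is good to about 2 mm. A picture is of the moment at which its call begins. There is no depth.
- manip.hand_in(): hands the job in; it is judged then, once.
The state is a dict: "clock": time; "joint_pos": joint angles; "qvel": joint speeds; "tau": joint torques, N m; "ee_pos": TCP position; "eef_rot": TCP orientation; "force": force on the tool from outside, world axes, zero at the start; "moment": the same for the moment, N m; "grip_width": finger opening in m; "finger_force": force on a finger pad.
Only numpy, scipy, OpenCV 4.12 (cv2) and the standard library are available. Lean on these libraries where they do the work, as an engineer would, in place of code of your own. Each camera call takes 0.05 s, during which the arm holds its last target. There are 200 camera calls.

## Working session

There is one attempt and no reset: what is moved stays moved. The work goes in short steps, Python scripts to look and compute and a shell command to move; the robot and the scene stay as the last step left them, time stands still between calls to the robot, and variables do not carry over. Pictures are saved under pics/ and viewed, at most 10 in all, crops included, and the job is handed in when it is done.

```bash
ls; mkdir -p pics; python3 - <<'E'
from plant import manip
import cv2,numpy as np
print(manip.sense(), manip.grip_depth)
for n in("scene","side"):
    s=manip.snapshot(n); cv2.imwrite(f"pics/{n}0.png",s["pixels"][:,:,::-1]); np.savez(f"pics/{n}0.npz",**s)
    print(n,s["camera_matrix"].tolist(),(-s["R"].T@s["t"]).round(3),s["R"][2].round(3))
E
```

```text
nudge.py
pics
plant.py
{'clock': 0.0, 'joint_pos': array([-1.32131060e+00,  3.81176286e-01,  1.29829549e+00, -2.43803056e-06,
        1.46361736e+00, -2.15287005e-01]), 'qvel': array([ 0.00130678,  0.00024372,  0.00230215, -0.00132053,  0.00068998,
        0.00062283]), 'tau': array([-1.19842738e-03, -4.48472178e+01, -2.31280339e+01, -2.85965434e-04,
        4.80209186e-03, -9.06022393e-06]), 'ee_pos': array([ 0.24644532, -0.49134511,  0.23071066]), 'eef_rot': array([-3.14013020e+00, -3.17323069e-04,  4.64772759e-01]), 'force': array([-6.37233644e-01, -1.24469155e-04, -2.33846126e-01]), 'moment': array([-0.01926536,  0.00471699, -0.00813801]), 'finger_force': 0.0, 'grip_width': 0.08532799942007971} 0.0187
scene [[411.5987712298774, 0.0, 321.00986612866177], [0.0, 411.5987712298774, 204.6332105917171], [0.0, 0.0, 1.0]] [-0.547  0.68   0.637] [ 0.777 -0.471 -0.417]
side [[416.8014181424462, 0.0, 314.09986722072966], [0.0, 416.8014181424462, 203.02458594094358], [0.0, 0.0, 1.0]] [ 0.35  -0.941  0.497] [ 0.214  0.89  -0.403]
```
View pics/scene0.png

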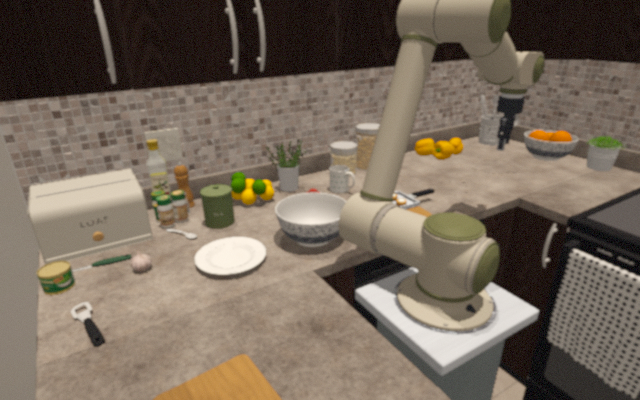

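View pics/side0.png

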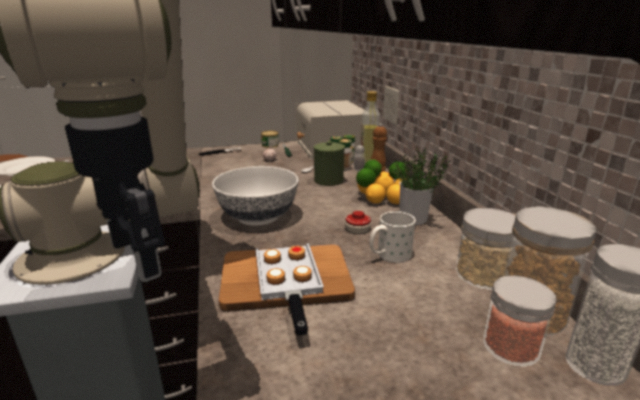

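The scene picture shows the plate at about (231,256), the bowl at (314,216) and the canister at (217,206). The side picture shows the sheet at (288,270) with its handle towards the camera, ending at (300,328). The red biscuit is at (296,251), at the open-edge end on the +x side. The mug is at (397,237) and the timer at (358,221).

```bash
cat > h.py <<'E'
import cv2,numpy as np
from scipy.optimize import least_squares
from scipy.spatial.transform import Rotation as Ro
def cast(s,uv,z):
    uv=np.atleast_2d(np.asarray(uv,float)); d=np.c_[uv,np.ones(len(uv))]@np.linalg.inv(s["camera_matrix"]).T@s["R"]
    c=-s["R"].T@s["t"]; return c+d*((z-c[2])/d[:,2])[:,None]
def proj(s,X):
    p=(np.atleast_2d(X)@s["R"].T+s["t"])@s["camera_matrix"].T; return p[:,:2]/p[:,2:]
def load(n): return dict(np.load(f"pics/{n}.npz"))
def blobs(m,a=8):
    n,_,st,c=cv2.connectedComponentsWithStats(m.astype(np.uint8)); return [(st[i,4],c[i]) for i in range(1,n) if st[i,4]>=a]
E
python3 - <<'E'
from h import *
def grab(s,rect):
    im=s["pixels"][:,:,::-1].copy(); m=np.zeros(im.shape[:2],np.uint8)
    cv2.grabCut(im,m,rect,np.zeros((1,65)),np.zeros((1,65)),5,cv2.GC_INIT_WITH_RECT)
    c=max(cv2.findContours((m%2).astype(np.uint8),0,1)[0],key=cv2.contourArea)[:,0,:]; return c
for n,rect,z,r in(("scene0",(185,230,92,52),.022,.1),("scene0",(268,186,92,66),.107,.114),("side0",(205,160,102,75),.107,.114)):
    s=load(n);c=grab(s,rect); x,y,w,h=cv2.boundingRect(c)
    left=c[c[:,0].argmin(),1]; 
    if z>.1:
        p=c[(c[:,1]<y+h*.3)]
    else: p=c[c[:,1]<y+h*.55]
    P=cast(s,p,z)[:,:2]
    f=least_squares(lambda q:np.hypot(*(P-q[:2]).T)-q[2],[*P.mean(0),r],loss="soft_l1",f_scale=.003)
    g=least_squares(lambda q:np.hypot(*(P-q).T)-r,f.x[:2],loss="soft_l1",f_scale=.003)
    print(n,(x,y,w,h),len(p),f.x.round(4),g.x.round(4),np.abs(g.fun).mean())
s=load("side0");hsv=cv2.cvtColor(s["pixels"],cv2.COLOR_RGB2HSV);H,S,V=[hsv[...,i].astype(int) for i in range(3)]
roi=np.zeros(H.shape,bool);roi[240:345,215:360]=1
red=((H<8)|(H>172))&(S>150)&roi
for a,c in blobs(red): print("red",a,c,cast(s,c,.043))
gold=(H>8)&(H<25)&(S>110)&(V>120)
blk=(V<60)&roi
for a,c in blobs(blk,40): print("black",a,c)
ys,xs=np.nonzero(blk); print(xs.min(),xs.max(),ys.min(),ys.max())
cv2.imwrite("pics/crop1.png",cv2.resize(s["pixels"][235:345,215:360,::-1],None,fx=5,fy=5,interpolation=cv2.INTER_CUBIC))
E
```

```text
scene0 (195, 237, 71, 43) 91 [0.4545 0.3774 0.0993] [0.4539 0.3778] 0.0016838014350780146
scene0 (275, 192, 70, 33) 67 [0.4481 0.1091 0.1113] [0.4453 0.1104] 0.0024459435031099915
side0 (212, 166, 90, 67) 102 [0.4416 0.1111 0.114 ] [0.4415 0.111 ] 0.0016749624845526126
red 37 [296.16216216 248.75675676] [[ 0.49548029 -0.16784559  0.043     ]]
black 71 [241.28169014 246.22535211]
black 1107 [291.56549232 309.20415537]
black 168 [224.58333333 336.125     ]
215 350 240 344
```

View pics/crop1.png

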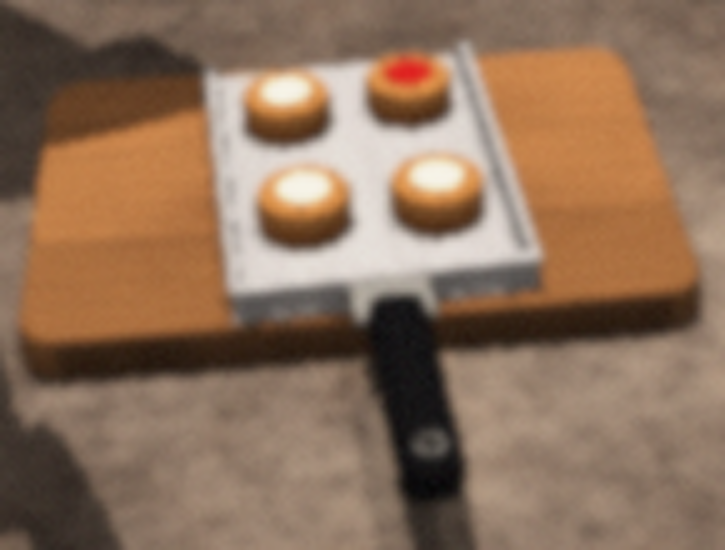

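The crop shows dots at white (286,92), (302,187), (438,177) and red (407,71). The grip runs from (400,305) to (433,490). Next I'll compute the sheet frame.

```bash
python3 - <<'E'
from h import *
s=load("side0"); c=lambda L,z:cast(s,np.array(L)/5+[215,235],z)[:,:2]
d=c([(302,187),(438,177),(286,92),(407,71)],.043); print(d.round(4))
m=np.array([[-36,27],[-36,-27],[44,27],[44,-27]])/1e3  # sheet frame
A=m-m.mean(0);B=d-d.mean(0)
th=np.arctan2((A[:,0]*B[:,1]-A[:,1]*B[:,0]).sum(),(A*B).sum());R=np.array([[np.cos(th),-np.sin(th)],[np.sin(th),np.cos(th)]])
t=d.mean(0)-R@m.mean(0);print("yaw",th,"sheet",t,"res",(d-(m@R.T+t)).round(4).tolist())
for n,p in(("grip",[-.15,0]),("lip",[.09,0]),("handleend",[-.199,0])): print(n,(R@p+t).round(4))
print("handle line",c([(400,310),(433,490)],.044))
print("board",c([(50,85),(620,52),(690,292),(25,345)],.022))
print("board ctr", c([(50,85),(620,52),(690,292),(25,345)],.022).mean(0))
s=load("scene0");print("canister",cast(s,[217,226],0),"from side mug",cast(load("side0"),[[397,258],[358,230]],0))
E
```

```text
[[ 0.4377 -0.2481]
 [ 0.4909 -0.2544]
 [ 0.4423 -0.1744]
 [ 0.4956 -0.1698]]
yaw 1.5253360309801953 sheet [ 0.46643207 -0.21568756] res [[-0.0002, 0.0023], [-0.0009, -0.0015], [0.0008, -0.0039], [0.0002, 0.0031]]
grip [ 0.4596 -0.3655]
lip [ 0.4705 -0.1258]
handleend [ 0.4574 -0.4145]
handle line [[ 0.45914549 -0.33672088]
 [ 0.45092693 -0.43082452]]
board [[ 0.34504549 -0.10661537]
 [ 0.60051321 -0.14150514]
 [ 0.57305069 -0.32340908]
 [ 0.32740157 -0.29422915]]
board ctr [ 0.46150274 -0.21643969]
canister [[0.68387428 0.34256471 0.        ]] from side mug [[ 0.72280948 -0.19240496  0.        ]
 [ 0.68264256 -0.0400804   0.        ]]
```

```bash
cat >> h.py <<'E'
def go(p,rpy=None):
    from plant import manip
    st=manip.sense(); R0=Ro.from_euler("xyz",st["eef_rot"]); rpy=st["eef_rot"] if rpy is None else rpy
    R1=Ro.from_euler("xyz",rpy)
    d=np.array(p)-st["ee_pos"]
    print("pos",st["ee_pos"].round(4),st["eef_rot"].round(3),"rotvec(tool)",(R0.inv()*R1).as_rotvec().round(4),"d now axes",R0.inv().apply(d).round(4),"d after-turn axes",R1.inv().apply(d).round(4),"F",st["force"].round(1),"w",st["grip_width"].round(4),"t",st["clock"])
E
python3 nudge.py '{"dx":[0, 0, 0, 0.0323, 0.0323, 0.0323, 0.0323, 0.0323], "dy":[0, 0, 0, -0.0485, -0.0485, -0.0485, -0.0485, -0.0485], "dz":[0, 0, 0, 0, 0, 0, 0, 0], "ax":[0, 0, 0, 0, 0, 0, 0, 0], "ay":[0, 0, 0, 0, 0, 0, 0, 0], "az":[0.178, 0.178, 0.178, 0, 0, 0, 0, 0]}' 0.07 50
python3 nudge.py '{"dx":[0.0323, 0.0323, 0], "dy":[-0.0485, -0.0485, 0], "dz":[0, 0, 0], "ax":[0, 0, 0], "ay":[0, 0, 0], "az":[0, 0, 0]}'
python3 - <<'E'
from h import *
from plant import manip
go([.4955,-.1685,.2],[np.pi,0,-.07])
s=manip.snapshot("wrist");cv2.imwrite("pics/w1.png",s["pixels"][:,:,::-1]);np.savez("pics/w1.npz",**s)
E
```

```text
clock: 1.1
ee_pos: [0.4252, -0.2592, 0.2312]
eef_rot: [-3.141, 0.0, -0.069]
force: [0.6, -0.8, -0.1]
grip_width: 0.07
finger_force: 0.0
clock: 1.48
ee_pos: [0.4969, -0.1655, 0.2309]
eef_rot: [-3.141, 0.0, -0.064]
force: [-0.1, -0.8, 0.3]
grip_width: 0.0699
finger_force: 0.0Traceback (most recent call last):
  File "<stdin>", line 3, in <module>
  File "h.py", line 17, in go
    print("pos",st["ee_pos"].round(4),st["eef_rot"].round(3),"rotvec(tool)",(R0.inv()*R1).as_rotvec().round(4),"d now axes",R0.inv().apply(d).round(4),"d after-turn axes",R1.inv().apply(d).round(4),"F",st["force"].round(1),"w",st["grip_width"].round(4),"t",st["clock"])
                                                                                                                                                                                                                                   ^^^^^^^^^^^^^^^^^^^^^^
AttributeError: 'float' object has no attribute 'round'
```

```bash
sed -i 's/st\["grip_width"\].round(4)/round(st["grip_width"],4)/' h.py
python3 - <<'E'
from h import *
from plant import manip
go([.4955,-.1685,.2],[np.pi,0,-.07])
s=manip.snapshot("wrist");cv2.imwrite("pics/w1.png",s["pixels"][:,:,::-1]);np.savez("pics/w1.npz",**s)
E
```

```text
pos [ 0.4969 -0.1655  0.2309] [-3.141  0.    -0.064] rotvec(tool) [-0.0008  0.0004  0.0061] d now axes [-0.0012  0.0031  0.0309] d after-turn axes [-0.0012  0.0031  0.0309] F [-0.1 -0.8  0.3] w 0.0699 t 1.475
```

View pics/w1.png

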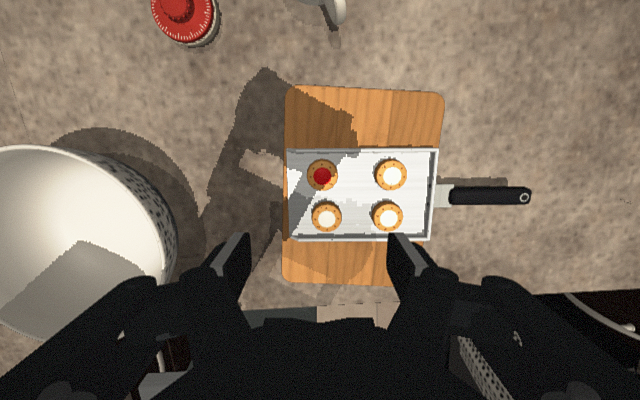

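The wrist view shows the red dot at (322,176), white dots at (391,175), (327,218) and (388,216), and the grip from (450,195) to (530,196). The board's corners are near (287,85), (444,95) and (282,282).

```bash
cat > meas.py <<'E'
from h import *
import sys
s=load(sys.argv[1]);hsv=cv2.cvtColor(s["pixels"],cv2.COLOR_RGB2HSV);H,S,V=[hsv[...,i].astype(int) for i in range(3)]
roi=np.zeros(H.shape,bool);roi[150:242,285:545]=1
for a,c in blobs(((H<8)|(H>172))&(S>140)&roi,60): print("red",a,c.round(1),cast(s,c,.043).round(4)); r=c
# biscuits (gold+dot): Hough circles
g=cv2.cvtColor(s["pixels"],cv2.COLOR_RGB2GRAY)
pts=[]
for u,v in((391,175),(327,218),(388,216)):
    m=np.zeros(H.shape,bool);m[v-9:v+10,u-9:u+10]=1;m&=(S<75)&(V>140)
    a,c=max(blobs(m),key=lambda b:b[0]);pts.append(c);print("white",a,c.round(1),cast(s,c,.043).round(4))
m=(V<60)&roi;m[:,:448]=0;m[210:]=0;m[:180]=0
a,c=max(blobs(m),key=lambda b:b[0]);ys,xs=np.nonzero(m);box=cv2.minAreaRect(np.c_[xs,ys].astype(np.float32));print("grip",a,c,box,cast(s,c,.044),cast(s,box[0],.044))
print(np.diff(cast(s,[[465,(ys[xs==465].mean())],[515,ys[xs==515].mean()]],.044),axis=0))
d=cast(s,[pts[0],pts[2],r,pts[1]],.043)[:,:2]
mm=np.array([[-36,-27],[-36,27],[44,-27],[44,27]])/1e3
A=mm-mm.mean(0);B=d-d.mean(0);th=np.arctan2((A[:,0]*B[:,1]-A[:,1]*B[:,0]).sum(),(A*B).sum());R=np.array([[np.cos(th),-np.sin(th)],[np.sin(th),np.cos(th)]])
t=d.mean(0)-R@mm.mean(0);print("yaw",th,"sheet",t,"grip",R@[-.15,0]+t,"lip",R@[.09,0]+t,"res",(d-mm@R.T-t).round(4).tolist())
E
python3 meas.py w1; python3 - <<'E'
from h import *
s=load("w1");b=cast(s,[(287,85),(444,94),(282,283)],.022);print("board",b,(b[1]+b[2])/2)
E
```

```text
red 245 [321.8 175.9] [[ 0.4957 -0.1688  0.043 ]]
white 259 [391.8 175.6] [[ 0.4908 -0.2511  0.043 ]]
white 219 [326.2 218.6] [[ 0.4421 -0.1709  0.043 ]]
white 230 [388.2 217.9] [[ 0.4381 -0.2468  0.043 ]]
grip 1355 [486.78302583 194.93948339] ((489.5, 195.0), (18.0, 81.0), 90.0) [[ 0.4601258  -0.36426429  0.044     ]] [[ 0.45984146 -0.36751345  0.044     ]]
[[-0.0038426  -0.05969934  0.        ]]
yaw 1.5259545740506966 sheet [ 0.46652073 -0.21338185] grip [ 0.45979672 -0.36323107] lip [ 0.47055513 -0.12347232] res [[-0.0011, -0.0005], [0.0002, 0.0013], [0.0003, 0.0019], [0.0006, -0.0027]]
board [[ 0.60090841 -0.13513116  0.022     ]
 [ 0.57932414 -0.31675559  0.022     ]
 [ 0.34350154 -0.10413561  0.022     ]] [ 0.46141284 -0.2104456   0.022     ]
```

```bash
python3 nudge.py '{"dx":[-0.001, 0, 0, 0, 0, 0, 0], "dy":[0.0033, 0, 0, 0, 0, 0, 0], "dz":[0.05, 0.05, 0.05, 0.03, 0.015, 0.009, 0], "ax":[0, 0, 0, 0, 0, 0, 0], "ay":[0, 0, 0, 0, 0, 0, 0], "az":[0, 0, 0, 0, 0, 0, 0]}' && python3 nudge.py '{"dx":[0, 0, 0, 0, 0], "dy":[0, 0, 0, 0, 0], "dz":[0, 0, 0, 0, 0], "ax":[0, 0, 0, 0, 0], "ay":[0, 0, 0, 0, 0], "az":[0, 0, 0, 0, 0]}' .025 20
```

```text
clock: 2.4
ee_pos: [0.4944, -0.1722, 0.0276]
eef_rot: [3.141, -0.0, -0.07]
force: [0.6, -0.2, 0.1]
grip_width: 0.0699
finger_force: 0.0
clock: 3.02
ee_pos: [0.4947, -0.172, 0.0282]
eef_rot: [3.141, -0.001, -0.069]
force: [-1.5, 0.3, 7.0]
grip_width: 0.0369
finger_force: 19.8
```

```bash
python3 nudge.py '{"dx":[0, 0, 0, 0, -0.004, -0.008, -0.008, -0.008], "dy":[0, 0, 0, 0, -0.03, -0.0546, -0.0546, -0.0546], "dz":[-0.02, -0.05, -0.06, -0.06, -0.02, 0, 0, 0], "ax":[0, 0, 0, 0, 0, 0, 0, 0], "ay":[0, 0, 0, 0, 0, 0, 0, 0], "az":[0, 0, 0, 0, 0, 0, 0, 0]}' && python3 nudge.py '{"dx":[-0.008, -0.008, -0.008, -0.008, -0.008, -0.008, -0.006, 0], "dy":[-0.0546, -0.0546, -0.0546, -0.0546, -0.0546, -0.0546, -0.027, 0], "dz":[0, 0, 0, 0, 0, 0, 0, 0], "ax":[0, 0, 0, 0, 0, 0, 0, 0], "ay":[0, 0, 0, 0, 0, 0, 0, 0], "az":[0, 0, 0, 0, 0, 0, 0, 0]}' ; python3 -c "
from h import *;go([.454,.377,.0125],[np.pi,0,-.07])"
```

```text
clock: 4.03
ee_pos: [0.4793, 0.0251, 0.2376]
eef_rot: [-3.142, -0.001, -0.07]
force: [0.3, 0.1, 0.0]
grip_width: 0.0373
finger_force: 20.3
clock: 5.03
ee_pos: [0.4497, 0.3824, 0.237]
eef_rot: [3.141, 0.0, -0.066]
force: [-0.7, -0.4, -0.3]
grip_width: 0.0369
finger_force: 20.3
pos [0.4497 0.3824 0.237 ] [ 3.141  0.    -0.066] rotvec(tool) [0.0001 0.0003 0.0037] d now axes [0.0047 0.0051 0.2245] d after-turn axes [0.0047 0.0051 0.2245] F [-0.7 -0.4 -0.3] w 0.0369 t 5.025
```

```bash
python3 nudge.py '{"dx":[0.005, 0, 0, 0, 0, 0, 0, 0], "dy":[0.005, 0, 0, 0, 0, 0, 0, 0], "dz":[0.05, 0.06, 0.06, 0.03, 0.015, 0.006, 0.003, 0], "ax":[0, 0, 0, 0, 0, 0, 0, 0], "ay":[0, 0, 0, 0, 0, 0, 0, 0], "az":[0, 0, 0, 0, 0, 0, 0, 0]}' && python3 nudge.py '{"dx":[0, 0, 0], "dy":[0, 0, 0], "dz":[0, 0, 0], "ax":[0, 0, 0], "ay":[0, 0, 0], "az":[0, 0, 0]}' .06; python3 nudge.py '{"dx":[0, 0, 0, 0, 0, 0], "dy":[0, 0, 0, 0, 0, 0], "dz":[-0.01, -0.04, -0.06, -0.06, -0.06, 0], "ax":[0, 0, 0, 0, 0, 0], "ay":[0, 0, 0, 0, 0, 0], "az":[0, 0, 0, 0, 0, 0]}'; python3 - <<'E'
from h import *
from plant import manip
s=manip.snapshot("wrist");cv2.imwrite("pics/w2.png",s["pixels"][:,:,::-1]);np.savez("pics/w2.npz",**s)
go([.4597,-.365,.3],[np.pi,0,-.06])
E
```

```text
clock: 6.02
ee_pos: [0.4555, 0.3758, 0.0142]
eef_rot: [-3.141, -0.001, -0.069]
force: [-0.8, 0.4, 0.4]
grip_width: 0.0368
finger_force: 20.3
clock: 6.4
ee_pos: [0.4551, 0.3757, 0.0135]
eef_rot: [-3.141, -0.0, -0.069]
force: [1.5, -0.1, -0.5]
grip_width: 0.0602
finger_force: 0.0
clock: 7.15
ee_pos: [0.4562, 0.3763, 0.2491]
eef_rot: [-3.136, -0.009, -0.069]
force: [0.7, -0.8, -0.9]
grip_width: 0.06
finger_force: 0.0
pos [0.4554 0.3758 0.2458] [-3.139 -0.004 -0.069] rotvec(tool) [-0.0025 -0.0041 -0.0091] d now axes [ 0.0557  0.7386 -0.0558] d after-turn axes [ 0.0487  0.7392 -0.0542] F [ 0.3 -0.5 -0.5] w 0.0596 t 7.2
```

View pics/w2.png

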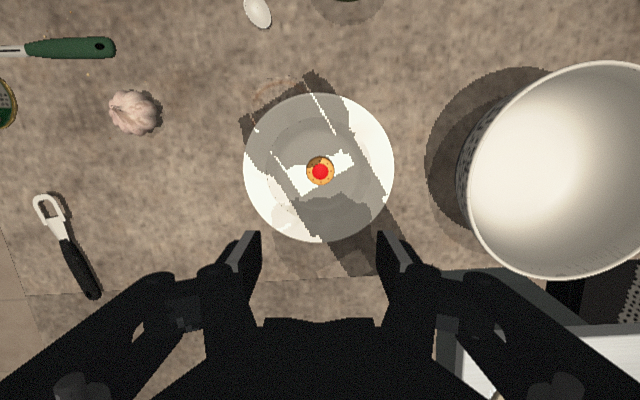

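The wrist view shows the red biscuit lying flat at (320,171), the centre of the plate at (318,168), and nothing was disturbed. Next I'll go to the handle.

```bash
python3 nudge.py '{"dx":[0.0043, 0.0043, 0.0043, 0.0043, 0.0043, 0.0043, 0.0043, 0.0043], "dy":[0.0568, 0.0568, 0.0568, 0.0568, 0.0568, 0.0568, 0.0568, 0.0568], "dz":[0, 0, 0, 0, 0, 0, 0, 0], "ax":[0, 0, 0, 0, 0, 0, 0, 0], "ay":[0, 0, 0, 0, 0, 0, 0, 0], "az":[0, 0, 0, 0, 0, 0, 0, 0]}' .06 60; python3 nudge.py '{"dx":[0.0043, 0.0043, 0.0043, 0.0043, 0.0043, 0, 0, 0], "dy":[0.0568, 0.0568, 0.0568, 0.0568, 0.0568, 0, 0, 0], "dz":[0, 0, 0, 0, 0, 0, 0, 0], "ax":[0, 0, 0, 0, 0, 0, 0, 0], "ay":[0, 0, 0, 0, 0, 0, 0, 0], "az":[0, 0, 0, 0, 0, -0.1755, -0.1755, -0.1755]}' ; python3 nudge.py '{"dx":[0, 0, 0, 0, 0, 0, 0, 0], "dy":[0, 0, 0, 0, 0, 0, 0, 0], "dz":[0, 0, 0, 0, 0, 0, 0, 0], "ax":[0, 0, 0, 0, 0, 0, 0, 0], "ay":[0, 0, 0, 0, 0, 0, 0, 0], "az":[-0.1755, -0.1755, -0.1755, -0.1755, -0.1755, -0.1755, 0, 0]}'; python3 - <<'E'
from h import *
go([.4597,-.364,.0135],[np.pi,0,1.512])
from plant import manip
print(manip.sense()["joint_pos"].round(3))
E
```

```text
clock: 8.2
ee_pos: [0.4571, -0.0817, 0.2423]
eef_rot: [-3.141, 0.002, -0.069]
force: [1.1, -0.3, 1.1]
grip_width: 0.0599
finger_force: 0.0
clock: 9.2
ee_pos: [0.4593, -0.3646, 0.2418]
eef_rot: [-3.139, 0.001, 0.463]
force: [0.6, -0.2, -0.2]
grip_width: 0.0602
finger_force: 0.0
clock: 10.2
ee_pos: [0.4597, -0.3647, 0.2427]
eef_rot: [-3.141, -0.001, 1.507]
force: [-0.0, -0.5, 0.1]
grip_width: 0.0602
finger_force: 0.0
pos [ 0.4597 -0.3647  0.2427] [-3.141e+00 -1.000e-03  1.507e+00] rotvec(tool) [-0.0009 -0.001  -0.0051] d now axes [5.000e-04 2.000e-04 2.292e-01] d after-turn axes [0.0007 0.     0.2292] F [-0.  -0.5  0.1] w 0.0602 t 10.2
[-0.872  0.439  1.169  0.     1.535 -0.808]
```

```bash
python3 nudge.py '{"dx":[0, 0, 0, 0, 0, 0, 0], "dy":[0, 0, 0, 0, 0, 0, 0], "dz":[0.055, 0.055, 0.055, 0.04, 0.015, 0.009, 0], "ax":[0, 0, 0, 0, 0, 0, 0], "ay":[0, 0, 0, 0, 0, 0, 0], "az":[0, 0, 0, 0, 0, 0, 0]}' ; python3 nudge.py '{"dx":[0, 0, 0, 0, 0, 0], "dy":[0, 0, 0, 0, 0, 0], "dz":[0, 0, 0, 0, 0, 0], "ax":[0, 0, 0, 0, 0, 0], "ay":[0, 0, 0, 0, 0, 0], "az":[0, 0, 0, 0, 0, 0]}' .01 60
```

```text
clock: 11.08
ee_pos: [0.4601, -0.3652, 0.015]
eef_rot: [3.141, 0.001, 1.51]
force: [-0.0, 0.3, 0.4]
grip_width: 0.0599
finger_force: 0.0
clock: 11.82
ee_pos: [0.46, -0.3652, 0.0149]
eef_rot: [3.141, 0.001, 1.51]
force: [-1.0, 0.0, 6.1]
grip_width: 0.021
finger_force: 59.0
```

```bash
python3 nudge.py '{"dx":[0, 0, 0, 0, 0, 0, 0, 0], "dy":[0, 0, 0, 0, 0, 0, 0, 0], "dz":[-0.008, -0.015, -0.02, -0.02, -0.02, -0.02, -0.015, -0.007], "ax":[0, 0, 0, 0, 0, 0, 0, 0], "ay":[0, 0, 0, 0, 0, 0, 0, 0], "az":[0, 0, 0, 0, 0, 0, 0, 0]}' ; python3 - <<'E'
from h import *
from plant import manip
s=manip.snapshot("side");np.savez("pics/s2.npz",**s)
cv2.imwrite("pics/s2.png",cv2.resize(s["pixels"][160:360,180:420,::-1],None,fx=3,fy=3,interpolation=cv2.INTER_CUBIC))
st=manip.sense();print(st["ee_pos"],st["eef_rot"],st["moment"],st["force"])
E
```

```text
clock: 12.82
ee_pos: [0.4599, -0.365, 0.1404]
eef_rot: [3.141, 0.001, 1.51]
force: [-0.6, 0.7, -4.2]
grip_width: 0.0209
finger_force: 59.2
[ 0.4599892  -0.36506925  0.14069608] [3.14052562e+00 1.17500949e-03 1.51036331e+00] [-0.33424673  0.04069517 -0.03756387] [ 0.30473178  0.05220648 -2.07502333]
```

View pics/s2.png

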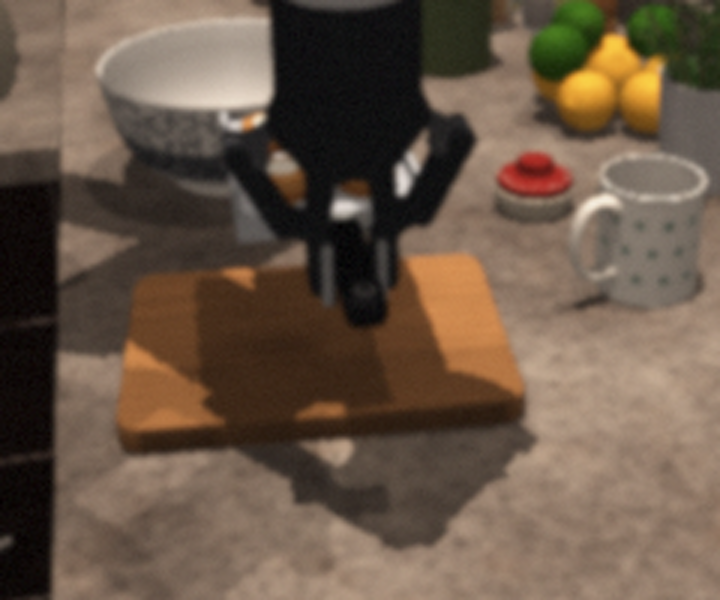

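The sheet is held, and its far part is hidden by the gripper. I'll check for sag with the wrist camera.

```bash
python3 - <<'E'
from h import *
from plant import manip
s=manip.snapshot("wrist");np.savez("pics/w3.npz",**s);im=s["pixels"][:,:,::-1].copy()
# predicted points with no sag (lifted 0.1255)
th=1.515;c=np.array([np.cos(th),np.sin(th)]);n=np.array([-c[1],c[0]]);g=np.array([.4599,-.3652])
P=lambda x,y,z:np.r_[g+c*(x+.15)+n*y,.022+.1255+z]
for q in[(.09,-.058,.003),(.09,.058,.003),(-.09,-.058,.014),(-.09,.058,.014),(-.036,-.027,.021),(-.036,.027,.021),(.044,.027,.021)]:
    u=proj(s,P(*q))[0];print(q,u.round(1));cv2.drawMarker(im,tuple(int(v) for v in u),(255,0,255),0,9,1)
cv2.imwrite("pics/w3.png",im)
E
```

```text
(0.09, -0.058, 0.003) [ 511.5 -503.5]
(0.09, 0.058, 0.003) [ 112.4 -500.9]
(-0.09, -0.058, 0.014) [454.9 131.7]
(-0.09, 0.058, 0.014) [177.3 133.1]
(-0.036, -0.027, 0.021) [393.1 -26.9]
(-0.036, 0.027, 0.021) [236.5 -26. ]
(0.044, 0.027, 0.021) [ 213.  -369.1]
```

View pics/w3.png

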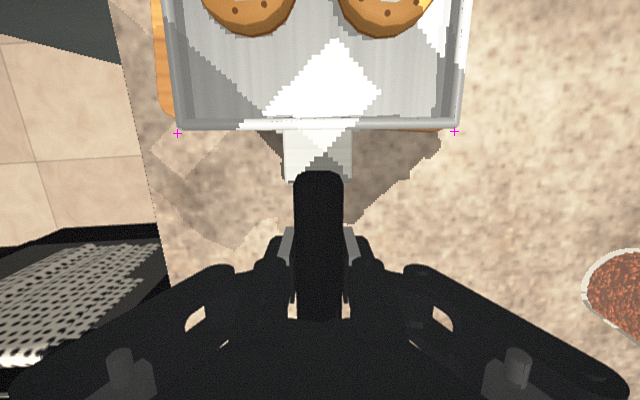

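There's no noticeable sag: the pan's rear corners at (179,129) and (457,127) match the prediction within a few pixels. Next I'll carry it over the bowl.

```bash
python3 nudge.py '{"dx":[0.01, 0.02, 0.028, 0.032, 0.032, 0.028, 0.02, 0.009], "dy":[-0.0023, -0.0047, -0.0066, -0.0075, -0.0075, -0.0066, -0.0047, -0.0021], "dz":[0, 0, 0, 0, 0, 0, 0, 0], "ax":[0, 0, 0, 0, 0, 0, 0, 0], "ay":[0, 0, 0, 0, 0, 0, 0, 0], "az":[0, 0, 0, 0, 0, 0, 0, 0]}' ; python3 nudge.py '{"dx":[0, 0, -0.0002, -0.0002, -0.0002, -0.0002, 0, 0], "dy":[0, 0, 0, 0, 0, 0, 0, 0], "dz":[0, -0.006, -0.012, -0.012, -0.012, -0.012, -0.006, 0], "ax":[0, 0, 0, 0, 0, 0, 0, 0], "ay":[0, -0.025, -0.05, -0.05, -0.05, -0.05, -0.025, 0], "az":[0, 0, 0, 0, 0, 0, 0, 0]}'; python3 - <<'E'
from h import *
from plant import manip
st=manip.sense();R=Ro.from_euler("xyz",st["eef_rot"]);print("lip",(st["ee_pos"]+R.apply([.24,0,-.01])).round(4),"sheet x",R.apply([1,0,0]).round(3),st["joint_pos"].round(2))
s=manip.snapshot("scene");np.savez("pics/s4.npz",**s);cv2.imwrite("pics/s4.png",cv2.resize(s["pixels"][100:320,180:500,::-1],None,fx=2.4,fy=2.4))
print(R.inv().apply([0,0,-.03]))
E
```

```text
clock: 13.92
ee_pos: [0.4284, -0.1826, 0.1392]
eef_rot: [-3.141, -0.0, 1.511]
force: [0.6, -0.1, -3.0]
grip_width: 0.0215
finger_force: 59.2
clock: 14.92
ee_pos: [0.4292, -0.1783, 0.1991]
eef_rot: [3.141, 0.25, 1.51]
force: [0.0, -0.9, -3.3]
grip_width: 0.0211
finger_force: 59.2
lip [0.4434 0.0563 0.1494] sheet x [ 0.058  0.967 -0.248] [-0.52  0.24  1.63 -0.24  1.16 -0.38]
[ 7.42507799e-03 -1.44690435e-05  2.90666133e-02]
```

View pics/s4.png

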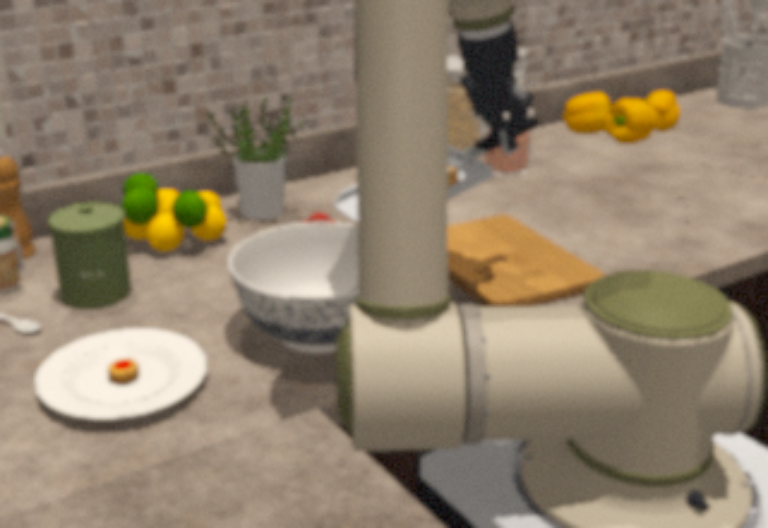

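The crop shows the tilted sheet's open edge at about (350,205), just above and behind the bowl's rim at (345,228). The biscuit is still on the plate at (122,370). I'll lower the lip 30 mm and tip slowly.

```bash
python3 nudge.py '{"dx":[0.0025, 0.0025, 0.0025, 0, 0, 0, 0, 0], "dy":[0, 0, 0, 0, 0, 0, 0, 0], "dz":[0.0097, 0.0097, 0.0097, -0.006, -0.007, -0.007, -0.007, -0.007], "ax":[0, 0, 0, 0, 0, 0, 0, 0], "ay":[0, 0, 0, -0.025, -0.03, -0.03, -0.03, -0.03], "az":[0, 0, 0, 0, 0, 0, 0, 0]}'; python3 nudge.py '{"dx":[0, 0, 0, 0, 0, 0, 0, 0], "dy":[0, 0, 0, 0, 0, 0, 0, 0], "dz":[-0.007, -0.007, -0.007, -0.007, -0.007, -0.007, -0.007, -0.007], "ax":[0, 0, 0, 0, 0, 0, 0, 0], "ay":[-0.03, -0.03, -0.03, -0.03, -0.03, -0.03, -0.03, -0.03], "az":[0, 0, 0, 0, 0, 0, 0, 0]}';python3 nudge.py '{"dx":[0, 0, 0, 0, 0, 0], "dy":[0, 0, 0, 0, 0, 0], "dz":[-0.007, -0.007, -0.012, -0.007, 0, 0], "ax":[0, 0, 0, 0, 0, 0], "ay":[-0.03, -0.03, -0.05, -0.03, 0, 0], "az":[0, 0, 0, 0, 0, 0]}'; python3 - <<'E'
from h import *
from plant import manip
st=manip.sense();R=Ro.from_euler("xyz",st["eef_rot"]);print("lip",(st["ee_pos"]+R.apply([.24,0,-.01])).round(4),"sheet x",R.apply([1,0,0]).round(3),st["force"],st["moment"])
a=manip.snapshot("scene");b=manip.snapshot("wrist");c=manip.snapshot("side")
cv2.imwrite("pics/s5.png",np.hstack([cv2.resize(a["pixels"][160:280,230:390,::-1],(400,300)),cv2.resize(b["pixels"][:,:,::-1],(400,300))]))
E
```

```text
clock: 15.98
ee_pos: [0.4297, -0.1677, 0.2019]
eef_rot: [3.141, 0.397, 1.51]
force: [-0.6, -0.6, -2.2]
grip_width: 0.0211
finger_force: 59.1
clock: 16.98
ee_pos: [0.4313, -0.141, 0.2507]
eef_rot: [3.141, 0.637, 1.51]
force: [-0.6, 0.0, -3.1]
grip_width: 0.0209
finger_force: 59.3
clock: 17.73
ee_pos: [0.4325, -0.1205, 0.2756]
eef_rot: [-3.141, 0.775, 1.51]
force: [-0.2, 1.0, -2.4]
grip_width: 0.021
finger_force: 59.4
lip [0.4433 0.0577 0.1149] sheet x [ 0.043  0.713 -0.699] [-0.22674017  1.00322613 -2.41173009] [ 0.43618078 -0.00198511 -0.03933887]
```

View pics/s5.png

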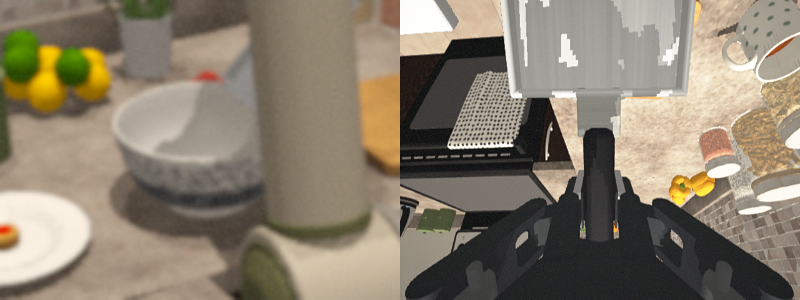

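The pan's rear is empty and the wrist load (-2.4 N) equals the empty sheet's weight. I'll raise it, level it and look into the bowl.

```bash
python3 nudge.py '{"dx":[-0.014, -0.014, 0.0029, 0.0029, 0.0029, 0.0029, 0.0029, 0.0029], "dy":[0, 0, 0, 0, 0, 0, 0, 0], "dz":[-0.0143, -0.0143, 0.0287, 0.0287, 0.0287, 0.0287, 0.0287, 0.0287], "ax":[0, 0, 0, 0, 0, 0, 0, 0], "ay":[0, 0, 0.12, 0.12, 0.12, 0.12, 0.12, 0.12], "az":[0, 0, 0, 0, 0, 0, 0, 0]}'; python3 nudge.py '{"dx":[0.0009, 0], "dy":[0, 0], "dz":[0.0132, 0], "ax":[0, 0], "ay":[0.055, 0], "az":[0, 0]}'; python3 - <<'E'
from h import *
go([.46,-.3655,.14],[np.pi,0,1.51])
E
```

```text
clock: 18.88
ee_pos: [0.4287, -0.1831, 0.1576]
eef_rot: [3.14, 0.052, 1.509]
force: [0.2, 0.9, -2.6]
grip_width: 0.0207
finger_force: 59.2
clock: 19.12
ee_pos: [0.4283, -0.183, 0.1442]
eef_rot: [-3.14, 0.0, 1.509]
force: [-0.6, -0.1, -1.8]
grip_width: 0.0209
finger_force: 59.2
pos [ 0.4283 -0.183   0.1442] [-3.14   0.     1.509] rotvec(tool) [-0.0016  0.     -0.0014] d now axes [-0.1801  0.043   0.0041] d after-turn axes [-0.1802  0.0427  0.0042] F [-0.6 -0.1 -1.8] w 0.0209 t 19.125
```

```bash
python3 nudge.py '{"dx":[-0.02, -0.04, -0.04, -0.04, -0.025, -0.015, 0], "dy":[0.0045, 0.0095, 0.0095, 0.0095, 0.006, 0.0037, 0], "dz":[0, 0, 0, 0, 0, 0, 0], "ax":[0, 0, 0, 0, 0, 0, 0], "ay":[0, 0, 0, 0, 0, 0, 0], "az":[0, 0, 0, 0, 0, 0, 0]}'; python3 - <<'E'
from h import *
from plant import manip
go([.46,-.3655,.0149],[np.pi,0,1.51])
a=manip.snapshot("side");b=manip.snapshot("scene")
cv2.imwrite("pics/s6.png",np.hstack([cv2.resize(a["pixels"][140:340,180:380,::-1],(400,400)),cv2.resize(b["pixels"][160:280,230:350,::-1],(400,400))]))
E
```

```text
clock: 20.0
ee_pos: [0.4606, -0.365, 0.145]
eef_rot: [3.141, 0.001, 1.51]
force: [-0.3, 0.7, -2.8]
grip_width: 0.0213
finger_force: 59.2
pos [ 0.4606 -0.365   0.145 ] [3.141e+00 1.000e-03 1.510e+00] rotvec(tool) [ 0.0002  0.0008 -0.0001] d now axes [-0.0004 -0.0006  0.1301] d after-turn axes [-0.0005 -0.0006  0.1301] F [-0.3  0.7 -2.8] w 0.0213 t 20.0
```

View pics/s6.png

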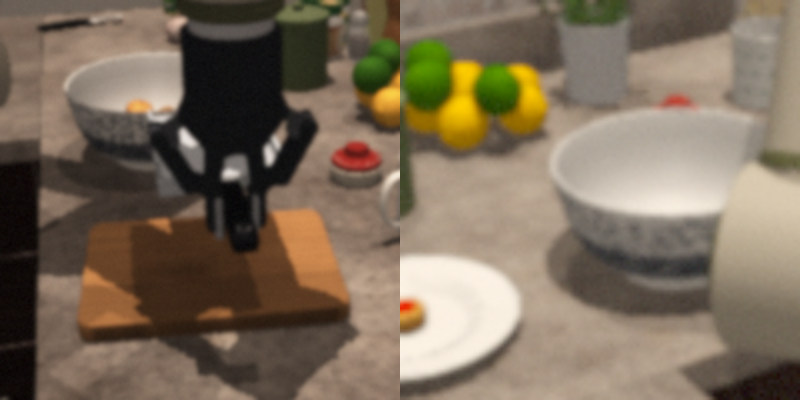

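Biscuits are visible in the bowl at (140,105) and (165,110) in the left crop. The bowl and plate stand unchanged. I'll set the sheet down.

```bash
python3 nudge.py '{"dx":[0, 0, 0, 0, 0, 0, 0, 0], "dy":[0, 0, 0, 0, 0, 0, 0, 0], "dz":[0.03, 0.04, 0.03, 0.015, 0.008, 0.004, 0.002, 0], "ax":[0, 0, 0, 0, 0, 0, 0, 0], "ay":[0, 0, 0, 0, 0, 0, 0, 0], "az":[0, 0, 0, 0, 0, 0, 0, 0]}'; python3 nudge.py '{"dx":[0, 0, 0, 0], "dy":[0, 0, 0, 0], "dz":[0, 0, 0, 0], "ax":[0, 0, 0, 0], "ay":[0, 0, 0, 0], "az":[0, 0, 0, 0]}' .06; python3 nudge.py '{"dx":[0, 0, 0, 0, 0, 0, 0], "dy":[0, 0, 0, 0, 0, 0, 0], "dz":[-0.02, -0.05, -0.06, -0.06, -0.06, 0, 0], "ax":[0, 0, 0, 0, 0, 0, 0], "ay":[0, 0, 0, 0, 0, 0, 0], "az":[0, 0, 0, 0, 0, 0, 0]}'; python3 - <<'E'
from h import *
from plant import manip
a=manip.snapshot("side");b=manip.snapshot("wrist");np.savez("pics/w7.npz",**b)
cv2.imwrite("pics/s7.png",np.hstack([cv2.resize(a["pixels"][150:330,180:360,::-1],(400,400)),cv2.resize(b["pixels"][:,:,::-1],(400,250)).repeat(1,0)if 0 else cv2.copyMakeBorder(cv2.resize(b["pixels"][:,:,::-1],(400,250)),0,150,0,0,0)]))
E
```

```text
clock: 21.1
ee_pos: [0.4607, -0.3645, 0.0164]
eef_rot: [3.141, 0.001, 1.51]
force: [-0.3, 0.7, -1.6]
grip_width: 0.0211
finger_force: 59.4
clock: 21.6
ee_pos: [0.4606, -0.3644, 0.0159]
eef_rot: [3.142, 0.0, 1.51]
force: [0.0, 0.4, 0.6]
grip_width: 0.0597
finger_force: 0.0
clock: 22.48
ee_pos: [0.4603, -0.364, 0.265]
eef_rot: [-3.141, -0.001, 1.51]
force: [0.4, 0.1, -0.3]
grip_width: 0.0599
finger_force: 0.0
```

View pics/s7.png

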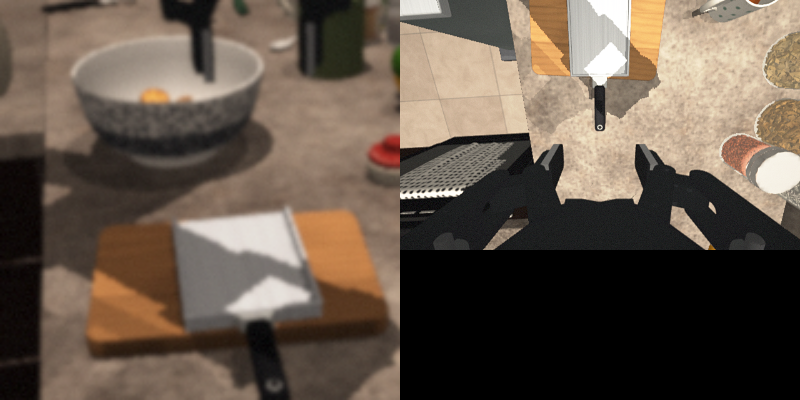

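The sheet lies flat and empty on the board. That was my eleventh picture, one over the limit of 10, so I'll view no more. I'll check numerically that all three biscuits are in the bowl.

```bash
python3 nudge.py '{"dx":[0.05, 0.055, 0.055, 0.055, 0.055, 0.05, 0], "dy":[0, 0, 0, 0, 0, 0, 0], "dz":[0, 0, 0, 0, 0, 0, 0], "ax":[0, 0, 0, 0, 0, 0, 0], "ay":[0, 0, 0, 0, 0, 0, 0], "az":[0, 0, 0, 0, 0, 0, 0]}'; python3 - <<'E'
from h import *
from plant import manip
s=manip.snapshot("wrist");hsv=cv2.cvtColor(s["pixels"],cv2.COLOR_RGB2HSV);H,S,V=[hsv[...,i].astype(int) for i in range(3)]
print("bowl centre px",proj(s,[.443,.111,.03]))
m=((H>8)&(H<25)&(S>110)&(V>70)).astype(np.uint8)
for a,c in blobs(m,60): print(a,c.round(),cast(s,c,.04).round(3)[0])
E
```

```text
clock: 23.45
ee_pos: [0.4794, -0.0422, 0.265]
eef_rot: [-3.14, -0.001, 1.515]
force: [0.6, 0.5, -0.7]
grip_width: 0.0601
finger_force: 0.0
bowl centre px [[280.91744332  44.06911275]]
1281 [264.  22.] [0.427 0.133 0.04 ]
823 [296.  13.] [0.464 0.14  0.04 ]
5115 [596.  31.] [0.809 0.102 0.04 ]
5681 [313. 263.] [ 0.464 -0.177  0.04 ]
620 [510. 262.] [ 0.744 -0.191  0.04 ]
```

```bash
python3 nudge.py '{"dx":[0.05, 0.05, 0], "dy":[0, 0, 0], "dz":[0, 0, 0], "ax":[0, 0, 0], "ay":[0, 0, 0], "az":[0, 0, 0]}'; python3 - <<'E'
from h import *
from plant import manip
s=manip.snapshot("wrist");p=s["pixels"];hsv=cv2.cvtColor(p,cv2.COLOR_RGB2HSV);H,S,V=[hsv[...,i].astype(int) for i in range(3)]
u,v=proj(s,[.443,.111,.03])[0].astype(int);print(u,v)
m=((H>8)&(H<25)&(S>110)&(V>70));r=np.zeros_like(m);r[max(v-75,0):v+75,u-75:u+75]=1;m&=r
cs,h=cv2.findContours(m.astype(np.uint8),cv2.RETR_CCOMP,cv2.CHAIN_APPROX_SIMPLE)
for c,q in zip(cs,h[0]):
    if cv2.contourArea(c)>60:
        x,y,w,hh=cv2.boundingRect(c);print("hole" if q[3]>=0 else "outer",cv2.contourArea(c),(x,y,w,hh),cast(s,[x+w/2,y+hh/2],.035).round(3)[0])
for y in range(v-70,v+72,4): print("".join("#" if m[y,x] else "." for x in range(u-70,u+72,2)))
E
```

```text
clock: 23.88
ee_pos: [0.4859, 0.0561, 0.2651]
eef_rot: [-3.14, -0.0, 1.513]
force: [1.0, 0.2, -0.1]
grip_width: 0.06
finger_force: 0.0
282 128
outer 686.5 (282, 84, 30, 31) [0.465 0.145 0.035]
outer 1258.5 (248, 79, 36, 52) [0.425 0.14  0.035]
.......................................................................
.......................................................................
.......................................................................
.......................................................................
.......................................................................
.......................................................................
.....................##########........................................
....................#############.....#########........................
...................###############..#############......................
...................###############.###############.....................
...................###############.###############.....................
...................###############.###############..............
[... 1035 characters left out ...]
....................................................
.......................................................................
.......................................................................
.......................................................................
.......................................................................
.......................................................................
.......................................................................
.......................................................................
.......................................................................
.......................................................................
```

All three biscuits are in the bowl: one separate disc and two touching ones, all within 45 mm of its centre.

```bash
python3 nudge.py '{"dx":[0, 0, 0], "dy":[0, 0, 0], "dz":[-0.03, 0, 0], "ax":[0, 0, 0], "ay":[0, 0, 0], "az":[0, 0, 0]}'; python3 -c "
from plant import manip;print(manip.hand_in())"
```

```text
clock: 24.3
ee_pos: [0.4859, 0.0536, 0.295]
eef_rot: [-3.14, 0.0, 1.508]
force: [-0.5, -0.5, 0.4]
grip_width: 0.0601
finger_force: 0.0
the job is handed in; nothing more can be done
None
```

I handed the job in at 24 s, and no verdict came back: by my last camera checks the nut biscuit is flat on the plate, the three white-dotted biscuits are in the bowl and the empty sheet is flat on the board, though I viewed 11 pictures against your limit of 10.

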